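# Shut the storage tub

## Task

The wooden lid of the bigger white storage tub has been left half open and askew. Slide it back over the rim, without lifting it off the tub, until its plug drops into the mouth and it lies shut: down on the rim all round and level. Leave the tub about where it stands and do not disturb the other things on the worktop.

Things in the scene. Friction and masses are not known exactly. Their poses are not given: they have to be found in the camera images.
- big_tub: The larger of two white enamel tubs with a dark rolled rim; loose, open on top, two food tins inside (none above 76 mm). Rounded rectangle 200 mm long (x) x 140 mm wide (y) x 95 mm high, walls 3 mm. Origin: centre of its underside, on the worktop; z up. Stands left or right of the small tub. About 0.85 kg plus 0.4 kg of tins; it slides on the worktop if pushed hard (some 5 N).
- tub_rim (a point): Centre of the big tub's mouth, at the height of the rim's top, 95 mm above the worktop; axes as the tub's. The rim is a round bead 6 mm thick: 203 x 143 mm outside, opening 191 x 131 mm.
- lid: The big tub's loose wooden lid, no knob, about 0.3 kg: plate 206 (x) x 146 (y) x 12 mm; under it a centred plug 185 x 125 mm, 8 mm deep, lower edge chamfered 3 mm, that fits the tub's mouth with 3 mm play all round. Origin: centre of the plate's underside (plate 0 to 12 mm above it). Shut, it coincides with tub_rim, axes alike. It slides on the rim with far less force than the tub on the worktop.
- lid_end (a point): Middle of the lid's +x end face (12 mm high, 146 mm wide, free to push on), half-way up. At the start the lid lies on the rim, shifted 35 to 78 mm along the tub's +x and askew by up to 0.15 rad, so this end overhangs the tub, its plug riding on that end's rim with the plate 8 to 15 mm above the rim's height; the other end lies on the long rims, as high or lower. The tub gapes at its -x end.
- small_tub: The smaller tub, same make, already shut with its own lid (one piece with it), 140 mm (x) x 105 mm (y), 82 mm high with the lid. Origin: centre of its underside. It stands beside the big tub, left or right. Leave it alone.
- mug: Mug with a handle, 87 x 121 x 90 mm, standing behind the tubs. Origin: centre of its underside. Leave it alone.
- spice_jar: Glass spice jar with a screw cap, 44 mm across, 100 mm high, behind the tubs. Origin: centre of its underside. Leave it alone.
- honey_jar: Squat jar with a screw cap, 65 mm across, 90 mm high, behind the tubs. Origin: centre of its underside. Leave it alone.

How it is judged:
By the outcome, as a careful person would: the job done as asked, in the order asked, and still so for the second after the job is handed in, with the robot touching nothing.
It also fails if it takes over 48 s, if anything falls off the work surface, if the arm or the gripper's body presses on something with over 40 N, if the wrist force passes 120 N, or if a joint passes its speed limit or range.

## Robot

A 7-joint arm with a two-finger parallel gripper is mounted at the origin on a cart in front of the work surface, level with it; the furniture and walls round the work are solid. World frame = base frame: x ahead of the robot, y to its left, z up, the work surface at z = 0. Lengths are in m, angles in rad, forces in N, time in s.
With the tool pointing down it reaches from about 0.4 to 0.925 m from the base axis. Payload 5.6 kg.
Tool frame: the origin (TCP) lies at the very end of the fingers, on their centre line; the grasp point (between the pads) lies 19 mm behind it; z points along the fingers, y is the line along which they close (so a half turn about z gives the same grasp; the last joint's range is limited). The gripper opens to 85 mm and grips with 20 to 120 N. Pads are 22 mm wide; open, the fingers measure 114 mm over their backs; the gripper's body (76 mm by 85 mm) begins 54 mm behind the grasp point. The pads swing forward as they close: fully open they stand 13 mm farther back than shut.
Start: joints at [1.113, 0.468, -0.012, 1.603, 0.006, 1.071, -0.056], TCP at [0.262, -0.595, 0.21] pointing down, gripper open.
Joint ranges: [-2.53, 2.53], [-0.31, 2.02], [-1.57, 1.55], [0.28, 2.44], [-1.29, 4.43], [0.15, 1.84], [-2.92, 2.92]. Speed limits (rad/s): [2.57, 2.57, 3.14, 3.14, 3.14, 3.14, 3.14].

## Interface

Orientations are given as a rotation vector (axis times angle).
In Python, from plant import arm gives the robot as it stands. The module is installed in compiled form; this text tells all that it offers.
- The arm moves only by the tool apply_moves, never from a script. Its arguments are lists of equal length, an entry for each row: "xyz": the shift along the tool's x, y, z each as a share of 0.2 m, from -1 to 1, a list of three; "rot": the turn, a rotation vector about the tool's x, y, z each as a share of pi/4 rad, from -1 to 1, a list of three; "gripper": the closure, from 0 (fully open) to 1 (shut). A call has 1 to 5 rows; each row shifts and turns the commanded pose from where the row before left it, along the tool's axes as they then stand; what a row does not reach is not made up. A row lasts 1/10 s, in which the tool goes at most 50 mm and 8.59 degrees, less where a joint would pass 70% of its speed; a pose out of reach is approached as far as the arm can. A call with a number of a shift or a turn outside -1 to 1 is refused whole. A call with a gripper value outside its range is refused whole. The fingers move at their own pace and stop on an object; "grip_force" is the grip in N (left out, the last holds). Time passes only in rows, so rows that do not move let the fingers close. It gives the time, the measured TCP pose, the force, the opening and the grip force at its end, in the units of the state.
- arm.state(): the state, without advancing time (a new reading comes with each control period).
- arm.get_image(name): name is "scene" or "top" or "wrist"; returns the picture (480x640x3 uint8, blue, green, red); there is no depth.
- arm.camera_model(name): a dict with "fx", "fy", "cx", "cy" (pixels), "position" and "orientation" of the camera in the world. Camera axes: x right, y down, z forward; pixel columns grow to the right and rows downward; lengths in m; the calibration is good to about 2 mm. A picture is of the moment at which its call begins: read the wrist's pose just before it. camera_model takes no time and is no camera call; for the wrist camera it gives the pose at the moment of the call.
- arm.close_job(): hands the job in; it is judged then, once.
Trained networks look in the newest picture that a camera, given by its name, has taken for a name from the list of things; names that differ only in an ending like _2 or _b are one class to them, and where a whole thing is asked for, a point or a joint stands for the part that bears it (a point fixed in the world has none). Each returns a list of dicts, best first, with "confidence" (0 to 1); they miss things now and then, are a little off and sometimes report something else, mostly with a low value. They report only what shows in the picture. A call takes as long as a camera call.
- arm.find_in(camera, name): "rect" ([left, top, right, bottom] in pixels, round what is visible of it).
- arm.trace(camera, name): "mask" (480x640 bool, what is visible of it) and "rect" ([left, top, right, bottom] in pixels, round what is visible of it).
The state is a dict: "time": time; "joint_pos": joint angles; "qd": joint speeds; "effort": joint torques, N m; "eef_pos": TCP position; "tcp_rot": TCP orientation; "force": force on the tool from outside, world axes, zero at the start; "wrist_torque": the same for the moment, N m; "width": opening from 0.0 (shut) to 1.0 (fully open); "grip_force": force on a finger pad.
Only numpy, scipy, OpenCV 4.12 (cv2) and the standard library are available. Lean on these libraries where they do the work, as an engineer would, in place of code of your own. Each camera call takes 0.05 s, during which the arm holds its last target. There are 200 camera calls.

## Working session

There is one attempt and no reset: what is moved stays moved. The work goes in short steps, Python scripts to look and compute and a tool call to move; the robot and the scene stay as the last step left them, time stands still between calls to the robot, and variables do not carry over. Pictures are saved under pics/ and viewed, at most 10 in all, crops included, and the job is handed in when it is done.

Besides the shell and the picture viewer there is one more tool, called after "Call:" in YAML: its name, and indented under it one key for each argument. apply_moves: Moves the arm, as the interface text tells. Its arguments: {"type":"object","properties":{"xyz":{"type":"array"},"rot":{"type":"array"},"gripper":{"type":"array"},"grip_force":{"type":"number"}},"required":["xyz","rot","gripper"]}

```bash
mkdir -p pics
cat > h.py <<'E'
import numpy as np, cv2
from scipy.spatial.transform import Rotation as R
from plant import arm
def Rm(o):
    o=np.array(o,float)
    return o if o.shape==(3,3) else (R.from_rotvec(o).as_matrix() if o.size==3 else R.from_quat(o).as_matrix())
def to_plane(cm,uv,z):
    uv=np.atleast_2d(np.array(uv,float)); M=Rm(cm["orientation"]); p=np.array(cm["position"])
    d=np.c_[(uv[:,0]-cm["cx"])/cm["fx"],(uv[:,1]-cm["cy"])/cm["fy"],np.ones(len(uv))]@M.T
    return p+d*((z-p[2])/d[:,2])[:,None]
def proj(cm,P):
    q=(np.atleast_2d(P)-np.array(cm["position"]))@Rm(cm["orientation"])
    return np.c_[cm["fx"]*q[:,0]/q[:,2]+cm["cx"],cm["fy"]*q[:,1]/q[:,2]+cm["cy"]]
E
python3 - <<'E'
from h import *
s=arm.state(); print(s["time"],s["eef_pos"],s["tcp_rot"])
ims=[]
for c in ("top","scene"):
    cm=arm.camera_model(c); print(c,cm)
    im=arm.get_image(c); cv2.imwrite(f"pics/{c}0.png",im)
    for n in ("lid","big_tub","small_tub","mug","spice_jar","honey_jar"):
        for d in arm.trace(c,n)[:2]:
            m=d["mask"].astype(np.uint8)
            cs=max(cv2.findContours(m,0,2)[0],key=cv2.contourArea)
            r=cv2.minAreaRect(cs)
            print(n,round(d["confidence"],2),d["rect"],int(m.sum()))
            if n=="lid": print(" corners",cv2.boxPoints(r).round(1).tolist(), to_plane(cm,cv2.boxPoints(r),0.117).round(4).tolist())
E
```

```text
0.0 [ 0.26163497 -0.59435236  0.20952494] [-3.07261191e+00 -6.46410439e-01  7.64533380e-04]
top {'fx': 447.324185513905, 'fy': 447.324185513905, 'cx': 314.5072013980478, 'cy': 242.7718843927247, 'position': array([0.39167953, 0.06504281, 1.13814783]), 'orientation': array([-2.1052873 ,  2.14601329, -0.21001141])}
lid 0.66 [216.7, 243.2, 309.3, 312.5] 5403
 corners [[212.1999969482422, 248.39999389648438], [301.3999938964844, 238.0], [308.79998779296875, 301.0], [219.60000610351562, 311.5]] [[0.5782, 0.2921, 0.117], [0.599, 0.0853, 0.117], [0.4527, 0.0707, 0.117], [0.4333, 0.2722, 0.117]]
lid 0.38 [381.4, 252.9, 442.6, 316.5] 3037
 corners [[379.0, 261.3999938964844], [428.5, 247.3000030517578], [445.8999938964844, 308.29998779296875], [396.3999938964844, 322.5]] [[0.5404, -0.0929, 0.117], [0.5714, -0.2096, 0.117], [0.4304, -0.2397, 0.117], [0.4011, -0.1257, 0.117]]
big_tub 0.56 [290.3, 235.8, 325.2, 299.1] 1049
big_tub 0.26 [212.4, 241.0, 309.4, 312.1] 5578
small_tub 0.71 [384.9, 254.4, 443.5, 320.2] 2962
small_tub 0.69 [208.1, 170.0, 240.9, 199.7] 774
mug 0.69 [246.8, 161.9, 294.7, 202.7] 1304
spice_jar 0.56 [385.3, 189.7, 410.0, 216.8] 420
scene {'fx': 586.8381805061074, 'fy': 586.8381805061074, 'cx': 314.4444952859315, 'cy': 235.17249290999712, 'position': array([ 0.21921737, -0.51550582,  0.9154384 ]), 'orientation': array([-2.3391531 ,  0.72524693, -0.27623464])}
lid 0.9 [175.8, 172.0, 295.7, 267.9] 6550
 corners [[171.89999389648438, 207.39999389648438], [227.6999969482422, 155.3000030517578], [297.1000061035156, 229.60000610351562], [241.3000030517578, 281.70001220703125]] [[0.432, 0.2566, 0.117], [0.5894, 0.326, 0.117], [0.5949, 0.0785, 0.117], [0.4531, 0.034, 0.117]]
big_tub 0.66 [202.0, 229.8, 312.4, 314.7] 4169
small_tub 0.76 [281.1, 333.4, 384.9, 448.6] 7647
mug 0.95 [317.6, 160.4, 360.2, 220.5] 2139
spice_jar 0.92 [406.1, 285.5, 442.2, 338.9] 1236
honey_jar 0.71 [290.1, 142.7, 322.5, 191.9] 1231
```

View pics/top0.png

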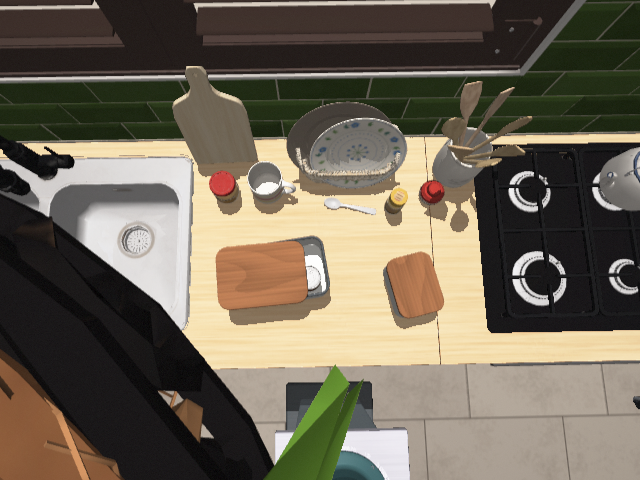

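View pics/scene0.png

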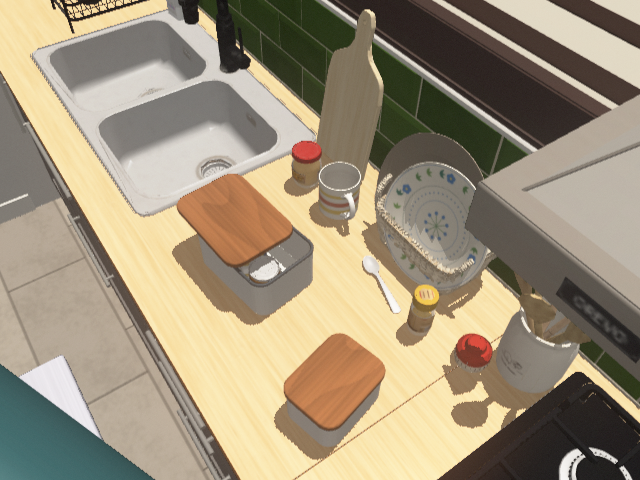

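Run:
```python
import cv2
a=cv2.imread("pics/top0.png")[228:318,205:335]
cv2.imwrite("pics/topc.png",cv2.resize(a,None,fx=6,fy=6,interpolation=cv2.INTER_CUBIC))
```

```text
(no output)
```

View pics/topc.png

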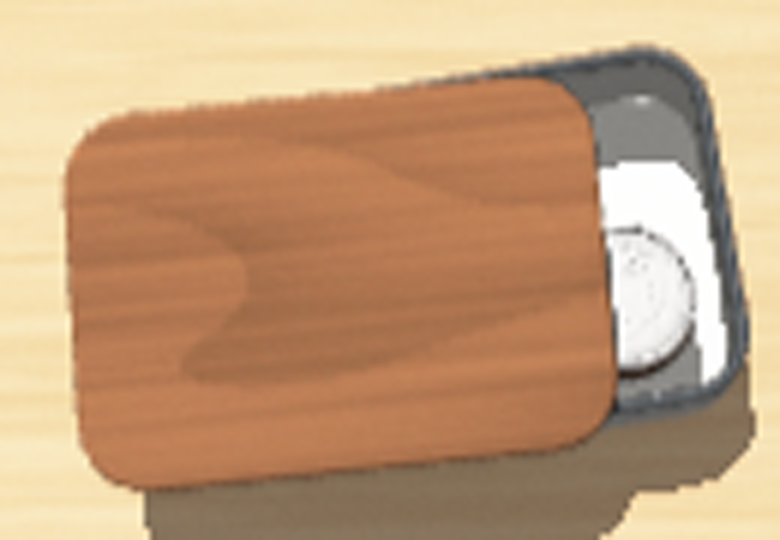

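```bash
cat > fit.py <<'E'
from h import *
from scipy.optimize import least_squares
def fit(edges,z,L,W,cm):
    # edges: dict side->list of px; sides +x,-x,+y,-y in tub frame; returns cx,cy,yaw
    P={k:to_plane(cm,v,z)[:,:2] for k,v in edges.items()}
    def res(p):
        u=np.array([np.cos(p[2]),np.sin(p[2])]); v=np.array([-u[1],u[0]]); o=[]
        for k,Q in P.items():
            d=(Q-p[:2]); a=u if 'x' in k else v; h=L/2 if 'x' in k else W/2
            o+=list(d@a-(h if k[0]=='+' else -h))
        return np.array(o)
    r=least_squares(res,[.51,.17,np.pi/2+.1]); return r.x,np.abs(r.fun).max()
E
python3 - <<'E'
from fit import *
cm=arm.camera_model("top")
c=lambda *p:[(x/6+205,y/6+228) for x,y in p]
# tub +x = image left, +y = image down (toward robot)? +y=rot90 of +x(world +y) = -world x = down
tub=fit({'-x':c((712,110),(730,220),(748,330)),'-y':c((470,78),(550,63),(630,48)),'+y':c((620,420),(690,405))},.092,.203,.143,cm)
lid=fit({'-x':c((596,150),(606,260),(616,370)),'+x':c((66,180),(73,310),(80,430)),'-y':c((140,113),(335,96),(530,80)),'+y':c((150,488),(345,470),(540,450))},.117,.206,.146,cm)
print(tub,lid)
t,l=tub[0],lid[0]; u=np.array([np.cos(t[2]),np.sin(t[2])]);v=np.array([-u[1],u[0]])
print("rel",(l[:2]-t[:2])@u,(l[:2]-t[:2])@v,l[2]-t[2])
e=l[:2]+.103*np.array([np.cos(l[2]),np.sin(l[2])]); print("lid_end",e,"shut end",t[:2]+.103*u)
for n,uv in (("honey",[223,186]),("mug",[268,180]),("small",[414,285])): print(n,to_plane(cm,uv,.09))
E
```

```text
(array([0.52589109, 0.12781618, 1.72057617]), np.float64(0.000797131192988465)) (array([0.51471883, 0.17755904, 1.64289811]), np.float64(0.001953780257080276))
rel 0.05085306548558411 0.003624520651654188 -0.07767806275531908
lid_end [0.50729878 0.28029143] shut end [0.51052138 0.22966299]
honey [[0.73745693 0.27536799 0.09      ]]
mug [[0.75084911 0.16556248 0.09      ]]
small [[ 0.48697315 -0.17671179  0.09      ]]
```

```bash
cat > plan.py <<'E'
from h import *
def plan(wps,yaws,step=.045,dyaw=8.4):
    """wps world xyz; yaws: target angle(deg) of tool y at each"""
    s=arm.state(); p=np.array(s["eef_pos"]); M=Rm(s["tcp_rot"])
    for w,y in zip(wps,yaws):
        T=np.c_[np.cross([np.cos(np.radians(y)),np.sin(np.radians(y)),0],[0,0,-1]),[np.cos(np.radians(y)),np.sin(np.radians(y)),0],[0,0,-1]]
        d=np.array(w)-p; rv=R.from_matrix(M.T@T).as_rotvec()
        n=int(max(np.ceil(np.linalg.norm(d)/step),np.ceil(np.degrees(np.linalg.norm(rv))/dyaw),1))
        print("->",w,n,"rows")
        for i in range(n):
            q=M.T@(d/n)/.2; print("",q.round(3).tolist(),(rv/n/(np.pi/4)).round(3).tolist())
            M=M@R.from_rotvec(rv/n).as_matrix()
        p=np.array(w,float); M=T
E
python3 - <<'E'
from plan import *
plan([(.48,-.32,.21),(.54,0,.21),(.505,.335,.21)],[-45,-20,6.5])
E
```

```text
-> (0.48, -0.32, 0.21) 8 rows
 [0.194, -0.102, 0.0] [0.0, 0.0, -0.059]
 [0.199, -0.093, 0.0] [0.0, 0.0, -0.059]
 [0.203, -0.084, 0.0] [0.0, 0.0, -0.059]
 [0.206, -0.074, 0.0] [0.0, 0.0, -0.059]
 [0.21, -0.065, 0.0] [0.0, 0.0, -0.059]
 [0.212, -0.055, 0.0] [0.0, 0.0, -0.059]
 [0.215, -0.045, 0.0] [0.0, 0.0, -0.059]
 [0.216, -0.035, 0.0] [0.0, 0.0, -0.059]
-> (0.54, 0, 0.21) 8 rows
 [0.168, -0.115, 0.0] [0.0, 0.0, -0.069]
 [0.174, -0.106, 0.0] [0.0, 0.0, -0.069]
 [0.179, -0.096, 0.0] [0.0, 0.0, -0.069]
 [0.184, -0.086, 0.0] [0.0, 0.0, -0.069]
 [0.189, -0.076, 0.0] [0.0, 0.0, -0.069]
 [0.193, -0.065, 0.0] [0.0, 0.0, -0.069]
 [0.196, -0.055, 0.0] [0.0, 0.0, -0.069]
 [0.199, -0.044, 0.0] [0.0, 0.0, -0.069]
-> (0.505, 0.335, 0.21) 8 rows
 [0.189, -0.092, 0.0] [0.0, 0.0, -0.074]
 [0.194, -0.081, 0.0] [0.0, 0.0, -0.074]
 [0.199, -0.07, 0.0] [0.0, 0.0, -0.074]
 [0.202, -0.058, 0.0] [0.0, 0.0, -0.074]
 [0.205, -0.046, 0.0] [0.0, 0.0, -0.074]
 [0.208, -0.034, 0.0] [0.0, 0.0, -0.074]
 [0.209, -0.022, 0.0] [0.0, 0.0, -0.074]
 [0.21, -0.01, 0.0] [0.0, 0.0, -0.074]
```

Call:
apply_moves:
  xyz:
    - [0.194, -0.102, 0]
    - [0.199, -0.093, 0]
    - [0.203, -0.084, 0]
    - [0.206, -0.074, 0]
    - [0.21, -0.065, 0]
  rot:
    - [0, 0, -0.059]
    - [0, 0, -0.059]
    - [0, 0, -0.059]
    - [0, 0, -0.059]
    - [0, 0, -0.059]
  gripper: [0, 0, 0, 0, 0]

```text
time: 1.2
eef_pos: [0.3994, -0.4218, 0.2108]
tcp_rot: [2.978, 1.0, 0.0]
force: [0.3, -1.1, 0.1]
width: 0.998
grip_force: 0.0
```

Call:
apply_moves:
  xyz:
    - [0.212, -0.055, 0]
    - [0.215, -0.045, 0]
    - [0.216, -0.035, 0]
    - [0.168, -0.115, 0]
    - [0.174, -0.106, 0]
  rot:
    - [0, 0, -0.059]
    - [0, 0, -0.059]
    - [0, 0, -0.059]
    - [0, 0, -0.069]
    - [0, 0, -0.069]
  gripper: [0, 0, 0, 0, 0]

```text
time: 1.7
eef_pos: [0.4959, -0.2383, 0.2105]
tcp_rot: [2.831, 1.362, 0.0]
force: [0.4, 0.5, 0.0]
width: 0.999
grip_force: 0.0
```

Call:
apply_moves:
  xyz:
    - [0.179, -0.096, 0]
    - [0.184, -0.086, 0]
    - [0.189, -0.076, 0]
    - [0.193, -0.065, 0]
    - [0.196, -0.055, 0]
  rot:
    - [0, 0, -0.069]
    - [0, 0, -0.069]
    - [0, 0, -0.069]
    - [0, 0, -0.069]
    - [0, 0, -0.069]
  gripper: [0, 0, 0, 0, 0]

```text
time: 2.2
eef_pos: [0.5332, -0.0386, 0.2108]
tcp_rot: [2.621, 1.73, 0.001]
force: [1.6, -0.4, 0.3]
width: 0.999
grip_force: 0.0
```

Call:
apply_moves:
  xyz:
    - [0.199, -0.044, 0]
    - [0.189, -0.092, 0]
    - [0.194, -0.081, 0]
    - [0.199, -0.07, 0]
    - [0.202, -0.058, 0]
  rot:
    - [0, 0, -0.069]
    - [0, 0, -0.074]
    - [0, 0, -0.074]
    - [0, 0, -0.074]
    - [0, 0, -0.074]
  gripper: [0, 0, 0, 0, 0]

```text
time: 2.7
eef_pos: [0.5232, 0.1688, 0.2107]
tcp_rot: [2.347, 2.087, 0.001]
force: [1.5, -0.7, -0.1]
width: 1.001
grip_force: 0.0
```

Call:
apply_moves:
  xyz:
    - [0.205, -0.046, 0]
    - [0.208, -0.034, 0]
    - [0.209, -0.022, 0]
    - [0.21, -0.01, 0]
    - [0, 0, 0]
  rot:
    - [0, 0, -0.074]
    - [0, 0, -0.074]
    - [0, 0, -0.074]
    - [0, 0, -0.074]
    - [0, 0, 0]
  gripper: [0, 0, 0, 0, 0]

```text
time: 3.2
eef_pos: [0.5034, 0.3418, 0.2109]
tcp_rot: [-2.078, -2.351, -0.005]
force: [-0.7, 1.0, 0.0]
width: 0.998
grip_force: 0.0
```

Run:
```python
from h import *
s=arm.state(); M=Rm(s["tcp_rot"]); print(s["eef_pos"],"tool y ang",np.degrees(np.arctan2(M[1,1],M[0,1])))
cm=arm.camera_model("wrist"); im=arm.get_image("wrist"); cv2.imwrite("pics/w1.png",im); print(cm)
```

```text
[0.50339182 0.34183878 0.21085542] tool y ang 7.049354063438241
{'fx': 417.38510713310194, 'fy': 417.38510713310194, 'cx': 324.57947672971085, 'cy': 234.83410515523062, 'position': array([0.49473699, 0.41697046, 0.37343165]), 'orientation': array([2.83866395, 0.17653312, 0.0260663 ])}
```

View pics/w1.png

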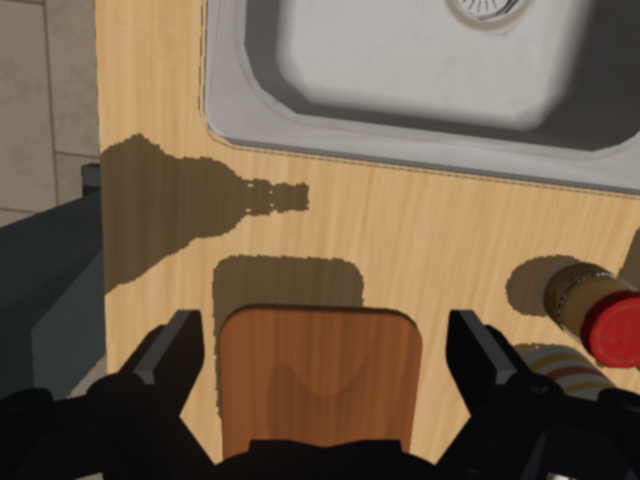

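Run:
```python
from plan import *
s=arm.state(); M=Rm(s["tcp_rot"]); p=np.array(s["eef_pos"]); cm=arm.camera_model("wrist")
for z in (.112,.12): print(to_plane(cm,[(245,306),(320,307),(395,310)],z).round(4).tolist())
for o in (0,-.013,-.019):
  print(o,[proj(cm,p+M@[x,y,o])[0].round(0).tolist() for x in(.011,-.011) for y in (-.0425,.0425)])
plan([(.504,.325,.11),(.503,.325,.092)],[6.5,8.6])
```

```text
[[0.4575, 0.2758, 0.112], [0.509, 0.2812, 0.112], [0.5608, 0.2852, 0.112]]
[[0.4587, 0.28, 0.12], [0.5086, 0.2853, 0.12], [0.5589, 0.2891, 0.12]]
0 [[221.0, 268.0], [425.0, 269.0], [225.0, 316.0], [421.0, 316.0]]
-0.013 [[213.0, 281.0], [432.0, 281.0], [218.0, 331.0], [428.0, 331.0]]
-0.019 [[209.0, 287.0], [436.0, 288.0], [214.0, 339.0], [432.0, 339.0]]
-> (0.504, 0.325, 0.11) 3 rows
 [-0.022, -0.004, 0.167] [-0.0, -0.001, 0.002]
 [-0.022, -0.004, 0.167] [-0.0, -0.001, 0.002]
 [-0.022, -0.004, 0.167] [-0.0, -0.001, 0.002]
-> (0.503, 0.325, 0.092) 1 rows
 [0.001, -0.005, 0.09] [0.0, 0.0, -0.047]
```

Run:
```python
from plan import *
plan([(.496,.328,.12),(.496,.328,.078)],[8.6,8.6],step=.035)
```

```text
-> (0.496, 0.328, 0.12) 3 rows
 [-0.015, -0.016, 0.151] [-0.0, -0.001, -0.013]
 [-0.015, -0.016, 0.151] [-0.0, -0.001, -0.013]
 [-0.015, -0.017, 0.151] [-0.0, -0.001, -0.013]
-> (0.496, 0.328, 0.078) 2 rows
 [0.0, 0.0, 0.105] [0.0, 0.0, 0.0]
 [0.0, 0.0, 0.105] [0.0, 0.0, 0.0]
```

Call:
apply_moves:
  xyz:
    - [-0.015, -0.016, 0.15]
    - [-0.015, -0.016, 0.15]
    - [-0.015, -0.016, 0.15]
    - [0, 0, 0.105]
    - [0, 0, 0.105]
  rot:
    - [0, 0, -0.013]
    - [0, 0, -0.013]
    - [0, 0, -0.013]
    - [0, 0, 0]
    - [0, 0, 0]
  gripper: [0, 0, 0, 0, 0]

```text
time: 3.75
eef_pos: [0.4986, 0.3223, 0.0774]
tcp_rot: [2.059, 2.372, -0.002]
force: [0.4, -0.1, 0.0]
width: 1.0
grip_force: 0.0
```

Call:
apply_moves:
  xyz:
    - [0, 0, 0]
    - [-0.06, 0, 0]
    - [-0.06, 0, 0]
    - [0, 0, 0]
  rot:
    - [0, 0, 0]
    - [0, 0, 0]
    - [0, 0, 0]
    - [0, 0, 0]
  gripper: [0, 0, 0, 0]

```text
time: 4.15
eef_pos: [0.5032, 0.2977, 0.0795]
tcp_rot: [2.059, 2.369, 0.0]
force: [-0.4, -0.3, -0.2]
width: 1.0
grip_force: 0.0
```

Run:
```python
from h import *
s=arm.state(); M=Rm(s["tcp_rot"]); print(s["eef_pos"],"tool y ang",np.degrees(np.arctan2(M[1,1],M[0,1])),s["force"])
im=arm.get_image("wrist"); t=arm.get_image("top")[190:340,180:350]
cv2.imwrite("pics/w2.png",np.hstack([cv2.resize(im,(440,330)),cv2.resize(t,(360,330))]))
```

```text
[0.50317972 0.29772619 0.07946817] tool y ang 8.006914023921526 [-0.4248026  -0.29828152 -0.17483036]
```

View pics/w2.png

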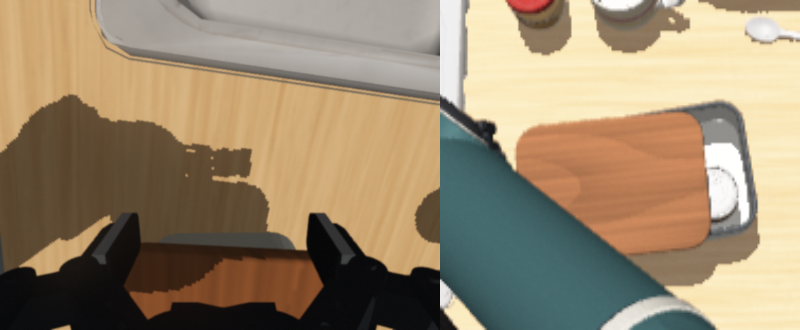

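Call:
apply_moves:
  xyz:
    - [-0.05, 0, 0]
    - [-0.05, 0, 0]
    - [0, 0, 0]
  rot:
    - [0, 0, -0.013]
    - [0, 0, 0]
    - [0, 0, 0]
  gripper: [0, 0, 0]

```text
time: 4.55
eef_pos: [0.505, 0.2801, 0.0791]
tcp_rot: [2.045, 2.384, 0.001]
force: [0.8, 0.7, 3.7]
width: 0.999
grip_force: 1.4
```

Run:
```python
from h import *
s=arm.state(); M=Rm(s["tcp_rot"]); print(s["eef_pos"],"tool y ang",np.degrees(np.arctan2(M[1,1],M[0,1])),s["force"])
im=arm.get_image("scene")[140:340,140:400]
t=arm.get_image("top")[225:310,205:335]
cv2.imwrite("pics/w3.png",np.hstack([cv2.resize(im,(400,308)),cv2.resize(t,(400,308))]))
```

```text
[0.50501125 0.28010162 0.07906157] tool y ang 8.745464414531899 [0.77948088 0.73710568 3.70135586]
```

View pics/w3.png

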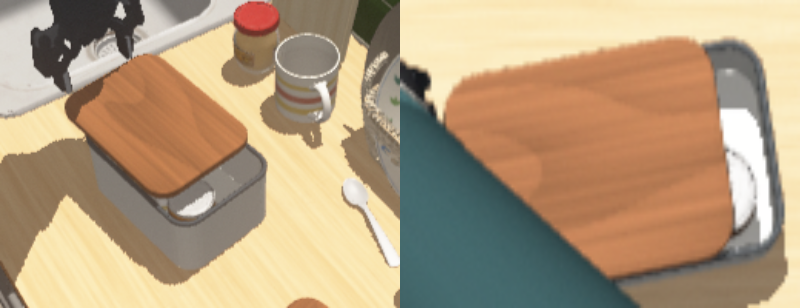

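Call:
apply_moves:
  xyz:
    - [-0.05, 0, 0]
    - [-0.05, 0, 0]
    - [0, 0, 0]
  rot:
    - [0, 0, 0]
    - [0, 0, 0]
    - [0, 0, 0]
  gripper: [0, 0, 0]

```text
time: 4.95
eef_pos: [0.5078, 0.258, 0.0776]
tcp_rot: [2.046, 2.382, -0.005]
force: [0.4, -0.7, -0.9]
width: 1.004
grip_force: 0.0
```

Run:
```python
from h import *
s=arm.state(); print(s["eef_pos"],s["force"],s["wrist_torque"])
im=arm.get_image("scene")[140:340,140:400]
t=arm.get_image("top")[225:310,205:335]
cv2.imwrite("pics/w4.png",np.hstack([cv2.resize(im,(400,308)),cv2.resize(t,(400,308))]))
```

```text
[0.50775412 0.25804493 0.07762713] [ 0.44895291 -0.65763523 -0.88082821] [ 0.02166707 -0.03395625  0.039666  ]
```

View pics/w4.png

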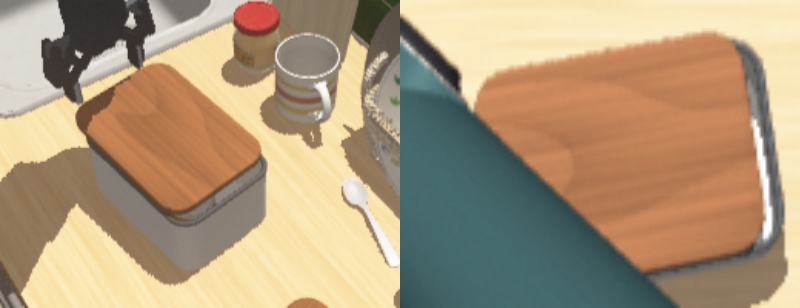

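Call:
apply_moves:
  xyz:
    - [-0.03, 0, 0]
    - [-0.03, 0, 0]
    - [0, 0, 0]
  rot:
    - [0, 0, 0]
    - [0, 0, 0]
    - [0, 0, 0]
  gripper: [0, 0, 0]

```text
time: 5.35
eef_pos: [0.5095, 0.248, 0.0782]
tcp_rot: [2.045, 2.384, -0.002]
force: [0.2, -1.0, 0.5]
width: 0.998
grip_force: 0.0
```

Run:
```python
from h import *
s=arm.state(); print(s["eef_pos"],s["force"],s["wrist_torque"])
im=arm.get_image("scene")[140:340,140:400]; cv2.imwrite("pics/s5.png",im)
t=arm.get_image("top")[225:310,205:335]
cv2.imwrite("pics/w5.png",np.hstack([cv2.resize(im,(400,308)),cv2.resize(t,(400,308))]))
```

```text
[0.50954167 0.24796945 0.0782491 ] [ 0.17916666 -0.96594791  0.47328081] [-0.02153836  0.00969427  0.03134091]
```

View pics/w5.png

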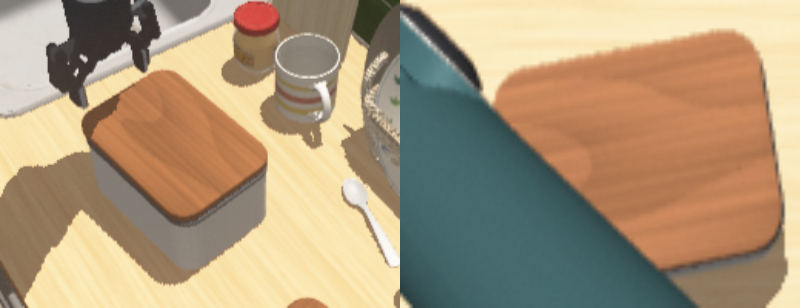

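Call:
apply_moves:
  xyz:
    - [-0.012, 0, 0]
    - [0, 0, 0]
  rot:
    - [0, 0, 0]
    - [0, 0, 0]
  gripper: [0, 0]

```text
time: 5.65
eef_pos: [0.5097, 0.2467, 0.0785]
tcp_rot: [2.044, 2.385, -0.0]
force: [-0.4, -0.7, 0.0]
width: 1.001
grip_force: 0.0
```

Call:
apply_moves:
  xyz:
    - [0.1, 0, 0]
    - [0.15, 0, 0]
    - [0, 0, -0.2]
    - [0, 0, -0.2]
    - [0, 0, -0.2]
  rot:
    - [0, 0, 0]
    - [0, 0, 0]
    - [0, 0, 0]
    - [0, 0, 0]
    - [0, 0, 0]
  gripper: [0, 0, 0, 0, 0]

```text
time: 6.15
eef_pos: [0.5014, 0.2968, 0.1996]
tcp_rot: [-2.042, -2.386, 0.001]
force: [0.0, 0.4, -0.2]
width: 1.001
grip_force: 0.0
```

Call:
apply_moves:
  xyz:
    - [0.2, 0, -0.1]
    - [0.2, 0, -0.1]
    - [0.2, 0, 0]
    - [0.2, 0, 0]
    - [0, 0, 0]
  rot:
    - [0, 0, 0]
    - [0, 0, 0]
    - [0, 0, 0]
    - [0, 0, 0]
    - [0, 0, 0]
  gripper: [0, 0, 0, 0, 0]

```text
time: 6.65
eef_pos: [0.4733, 0.4609, 0.2386]
tcp_rot: [-2.031, -2.391, -0.003]
force: [-0.6, -0.0, -0.3]
width: 0.996
grip_force: 0.0
```

Run:
```python
from h import *
print(arm.state()["eef_pos"])
im=arm.get_image("scene")[160:320,150:330]; t=arm.get_image("top")[225:310,205:335]
for c in ("top","scene"):
    cm=arm.camera_model(c)
    d=arm.trace(c,"lid")[0]; k=max(cv2.findContours(d["mask"].astype(np.uint8),0,2)[0],key=cv2.contourArea)
    print(c,d["confidence"],to_plane(cm,cv2.boxPoints(cv2.minAreaRect(k)),.107).round(4).tolist())
cv2.imwrite("pics/w6.png",np.hstack([cv2.resize(im,(400,355),interpolation=2),cv2.resize(t,(400,355))]))
```

```text
[0.47329118 0.46089596 0.2386128 ]
top 0.58 [[0.5883, 0.2478, 0.107], [0.6189, 0.0368, 0.107], [0.471, 0.0172, 0.107], [0.4423, 0.2228, 0.107]]
scene 0.62 [[0.4401, 0.2098, 0.107], [0.5959, 0.2867, 0.107], [0.6153, 0.0378, 0.107], [0.4734, -0.0126, 0.107]]
```

View pics/w6.png

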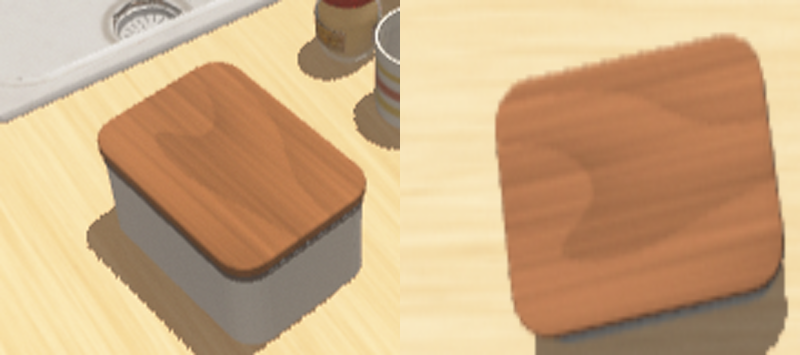

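Run:
```python
from plan import *
plan([(.513,.212,.16),(.513,.212,.122)],[8.6,8.6])
```

```text
-> (0.513, 0.212, 0.16) 6 rows
 [-0.203, -0.002, 0.065] [-0.0, 0.0, 0.001]
 [-0.203, -0.002, 0.065] [-0.0, 0.0, 0.001]
 [-0.203, -0.002, 0.065] [-0.0, 0.0, 0.001]
 [-0.203, -0.002, 0.065] [-0.0, 0.0, 0.001]
 [-0.203, -0.001, 0.065] [-0.0, 0.0, 0.001]
 [-0.203, -0.001, 0.065] [-0.0, 0.0, 0.001]
-> (0.513, 0.212, 0.122) 1 rows
 [0.0, 0.0, 0.19] [0.0, 0.0, 0.0]
```

Call:
apply_moves:
  xyz:
    - [-0.2, 0, 0.065]
    - [-0.2, 0, 0.065]
    - [-0.2, 0, 0.065]
    - [-0.2, 0, 0.065]
    - [-0.2, 0, 0.065]
  rot:
    - [0, 0, 0]
    - [0, 0, 0]
    - [0, 0, 0]
    - [0, 0, 0]
    - [0, 0, 0]
  gripper: [1, 1, 1, 1, 1]

```text
time: 7.35
eef_pos: [0.5088, 0.2533, 0.1732]
tcp_rot: [2.047, 2.382, -0.0]
force: [0.8, 0.4, 0.0]
width: 0.14
grip_force: 0.0
```

Call:
apply_moves:
  xyz:
    - [-0.2, 0, 0.065]
    - [0, 0, 0]
    - [0, 0, 0.095]
    - [0, 0, 0.085]
    - [0, 0, 0]
  rot:
    - [0, 0, 0]
    - [0, 0, 0]
    - [0, 0, 0]
    - [0, 0, 0]
    - [0, 0, 0]
  gripper: [1, 1, 1, 1, 1]

```text
time: 7.85
eef_pos: [0.5131, 0.2155, 0.1228]
tcp_rot: [-2.045, -2.383, 0.006]
force: [0.3, 0.5, -0.2]
width: -0.001
grip_force: 0.0
```

Call:
apply_moves:
  xyz:
    - [0, 0, 0.015]
    - [0, 0, 0]
  rot:
    - [0, 0, 0]
    - [0, 0, 0]
  gripper: [1, 1]

```text
time: 8.05
eef_pos: [0.5146, 0.2174, 0.1221]
tcp_rot: [2.044, 2.385, 0.001]
force: [0.2, -0.3, -0.4]
width: 0.003
grip_force: 0.0
```

Call:
apply_moves:
  xyz:
    - [0, 0, 0.015]
    - [0, 0, 0]
  rot:
    - [0, 0, 0]
    - [0, 0, 0]
  gripper: [1, 1]

```text
time: 8.25
eef_pos: [0.5143, 0.2175, 0.1187]
tcp_rot: [2.044, 2.386, 0.0]
force: [-0.0, 0.9, 0.4]
width: 0.001
grip_force: 0.0
```

Call:
apply_moves:
  xyz:
    - [0, 0, 0.015]
    - [0, 0, 0]
  rot:
    - [0, 0, 0]
    - [0, 0, 0]
  gripper: [1, 1]

```text
time: 8.45
eef_pos: [0.5141, 0.2173, 0.1152]
tcp_rot: [-2.044, -2.386, 0.001]
force: [-0.3, -0.6, -0.1]
width: -0.002
grip_force: 0.0
```

Call:
apply_moves:
  xyz:
    - [0, 0, 0.01]
    - [0, 0, 0]
  rot:
    - [0, 0, 0]
    - [0, 0, 0]
  gripper: [1, 1]

```text
time: 8.65
eef_pos: [0.5141, 0.2173, 0.1132]
tcp_rot: [-2.044, -2.386, 0.001]
force: [0.6, -0.3, 0.2]
width: 0.004
grip_force: 0.0
```

Call:
apply_moves:
  xyz:
    - [0, 0, 0.01]
    - [0, 0, 0]
  rot:
    - [0, 0, 0]
    - [0, 0, 0]
  gripper: [1, 1]

```text
time: 8.85
eef_pos: [0.5141, 0.2173, 0.1112]
tcp_rot: [-2.044, -2.386, 0.001]
force: [-0.6, 0.2, -0.1]
width: -0.002
grip_force: 0.0
```

Call:
apply_moves:
  xyz:
    - [0, 0, 0.01]
    - [0, 0, 0]
  rot:
    - [0, 0, 0]
    - [0, 0, 0]
  gripper: [1, 1]

```text
time: 9.05
eef_pos: [0.5141, 0.2173, 0.1092]
tcp_rot: [-2.044, -2.386, 0.001]
force: [0.2, 0.9, 0.1]
width: -0.001
grip_force: 0.0
```

Call:
apply_moves:
  xyz:
    - [0, 0, 0.01]
    - [0, 0, 0]
  rot:
    - [0, 0, 0]
    - [0, 0, 0]
  gripper: [1, 1]

```text
time: 9.25
eef_pos: [0.5141, 0.2173, 0.1072]
tcp_rot: [-2.044, -2.386, 0.001]
force: [0.2, -0.6, 0.3]
width: 0.002
grip_force: 0.0
```

Call:
apply_moves:
  xyz:
    - [0, 0, 0.006]
    - [0, 0, 0]
  rot:
    - [0, 0, 0]
    - [0, 0, 0]
  gripper: [1, 1]

```text
time: 9.45
eef_pos: [0.5141, 0.2174, 0.1061]
tcp_rot: [-2.044, -2.386, 0.0]
force: [-1.1, -0.2, -0.2]
width: 0.003
grip_force: 0.0
```

Call:
apply_moves:
  xyz:
    - [0, 0, -0.1]
    - [-0.2, 0, 0]
    - [-0.2, 0, 0]
    - [-0.2, 0, 0]
    - [-0.2, 0, 0]
  rot:
    - [0, 0, 0]
    - [0, 0, 0]
    - [0, 0, 0]
    - [0, 0, 0]
    - [0, 0, 0]
  gripper: [1, 1, 1, 1, 1]

```text
time: 9.95
eef_pos: [0.5389, 0.0578, 0.1264]
tcp_rot: [2.043, 2.386, 0.0]
force: [0.3, 0.3, -0.3]
width: 0.003
grip_force: 0.0
```

Call:
apply_moves:
  xyz:
    - [0, 0, 0.04]
    - [0, 0, 0.03]
    - [0, 0, 0]
  rot:
    - [0, 0, 0]
    - [0, 0, 0]
    - [0, 0, 0]
  gripper: [1, 1, 1]

```text
time: 10.25
eef_pos: [0.5378, 0.0606, 0.1114]
tcp_rot: [-2.041, -2.386, 0.001]
force: [-0.2, 0.2, -0.9]
width: 0.001
grip_force: 0.0
```

Call:
apply_moves:
  xyz:
    - [0, 0, 0.012]
    - [0, 0, 0]
  rot:
    - [0, 0, 0]
    - [0, 0, 0]
  gripper: [1, 1]

```text
time: 10.45
eef_pos: [0.5385, 0.0608, 0.1098]
tcp_rot: [-2.041, -2.388, -0.0]
force: [0.2, 0.7, -0.5]
width: 0.002
grip_force: 0.0
```

Call:
apply_moves:
  xyz:
    - [0, 0, 0.01]
    - [0, 0, 0]
  rot:
    - [0, 0, 0]
    - [0, 0, 0]
  gripper: [1, 1]

```text
time: 10.65
eef_pos: [0.5386, 0.0598, 0.1077]
tcp_rot: [-2.043, -2.387, 0.0]
force: [-0.3, -0.2, -1.5]
width: 0.001
grip_force: 0.0
```

Call:
apply_moves:
  xyz:
    - [0, 0, 0.008]
    - [0, 0, 0]
  rot:
    - [0, 0, 0]
    - [0, 0, 0]
  gripper: [1, 1]

```text
time: 10.85
eef_pos: [0.5387, 0.0593, 0.1061]
tcp_rot: [-2.044, -2.386, 0.0]
force: [-0.2, 0.0, -0.5]
width: -0.003
grip_force: 0.0
```

Call:
apply_moves:
  xyz:
    - [0, 0, 0.008]
    - [0, 0, 0]
  rot:
    - [0, 0, 0]
    - [0, 0, 0]
  gripper: [1, 1]

```text
time: 11.05
eef_pos: [0.5386, 0.0592, 0.1044]
tcp_rot: [-2.044, -2.385, 0.001]
force: [0.1, -0.3, 0.1]
width: -0.0
grip_force: 0.0
```

Call:
apply_moves:
  xyz:
    - [0, 0, 0.008]
    - [0, 0, 0]
  rot:
    - [0, 0, 0]
    - [0, 0, 0]
  gripper: [1, 1]

```text
time: 11.25
eef_pos: [0.5386, 0.0592, 0.1028]
tcp_rot: [-2.044, -2.385, 0.0]
force: [-0.2, -0.4, -0.5]
width: -0.001
grip_force: 0.0
```

Call:
apply_moves:
  xyz:
    - [0, 0, 0.005]
    - [0, 0, 0]
  rot:
    - [0, 0, 0]
    - [0, 0, 0]
  gripper: [1, 1]

```text
time: 11.45
eef_pos: [0.5387, 0.0593, 0.1019]
tcp_rot: [-2.044, -2.386, 0.0]
force: [0.1, 0.0, -0.3]
width: 0.003
grip_force: 0.0
```

Run:
```python
from h import *
s=arm.state(); p=np.array(s["eef_pos"]); M=Rm(s["tcp_rot"])
im=arm.get_image("scene"); w=arm.get_image("wrist"); cm=arm.camera_model("scene"); cw=arm.camera_model("wrist")
cv2.imwrite("pics/scene7.png",im); cv2.imwrite("pics/wr7.png",w)
print("tcp scene",proj(cm,p),"wrist",proj(cw,p), "18mm up",proj(cm,p+[0,0,.018]),proj(cw,p+[0,0,.018]))
a=im[165:325,180:330]; A=cv2.resize(a,(560,597),interpolation=cv2.INTER_CUBIC)
B=cv2.resize(w,(240,180)); C=cv2.resize(w[300:480,220:420],(240,216))
D=np.zeros((597,240,3),np.uint8); D[:180]=B; D[190:406]=C
cv2.imwrite("pics/w7.png",np.hstack([A,D]))
```

```text
tcp scene [[276.77649294 255.25400416]] wrist [[322.81399144 292.47184411]] 18mm up [[276.32859808 248.81755529]] [[322.6296698  312.60646715]]
```

View pics/w7.png

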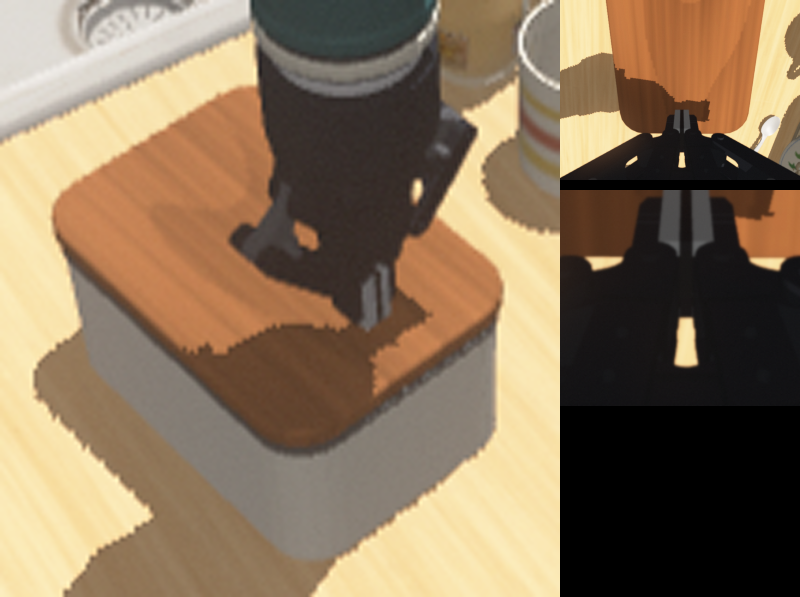

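Call:
apply_moves:
  xyz:
    - [0, 0, 0.005]
    - [0, 0, 0]
  rot:
    - [0, 0, 0]
    - [0, 0, 0]
  gripper: [1, 1]

```text
time: 11.75
eef_pos: [0.5387, 0.0593, 0.1009]
tcp_rot: [-2.044, -2.386, 0.0]
force: [-0.3, 0.3, 0.9]
width: 0.003
grip_force: 0.0
```

Call:
apply_moves:
  xyz:
    - [0, 0, 0.005]
    - [0, 0, 0]
  rot:
    - [0, 0, 0]
    - [0, 0, 0]
  gripper: [1, 1]

```text
time: 11.95
eef_pos: [0.5387, 0.0593, 0.0999]
tcp_rot: [-2.044, -2.386, 0.0]
force: [-0.8, -0.9, 0.4]
width: 0.0
grip_force: 0.0
```

Call:
apply_moves:
  xyz:
    - [0, 0, 0.005]
    - [0, 0, 0]
  rot:
    - [0, 0, 0]
    - [0, 0, 0]
  gripper: [1, 1]

```text
time: 12.15
eef_pos: [0.5387, 0.0593, 0.0989]
tcp_rot: [-2.044, -2.386, 0.0]
force: [0.6, -0.2, -0.0]
width: -0.002
grip_force: 0.0
```

Call:
apply_moves:
  xyz:
    - [0, 0, 0.005]
    - [0, 0, 0]
  rot:
    - [0, 0, 0]
    - [0, 0, 0]
  gripper: [1, 1]

```text
time: 12.35
eef_pos: [0.5387, 0.0593, 0.0979]
tcp_rot: [-2.044, -2.386, 0.0]
force: [0.4, 0.1, 0.3]
width: 0.0
grip_force: 0.0
```

Call:
apply_moves:
  xyz:
    - [0, 0, 0.005]
    - [0, 0, 0]
  rot:
    - [0, 0, 0]
    - [0, 0, 0]
  gripper: [1, 1]

```text
time: 12.55
eef_pos: [0.5387, 0.0593, 0.0969]
tcp_rot: [-2.044, -2.386, 0.0]
force: [-0.3, 0.4, 0.3]
width: -0.002
grip_force: 0.0
```

Run:
```python
from h import *
print(arm.state()["joint_pos"],arm.state()["effort"],arm.state()["force"])
a=cv2.imread("pics/scene7.png").astype(int); b=arm.get_image("scene"); cv2.imwrite("pics/scene8.png",b)
d=np.abs(a-b).sum(2)>60; ys,xs=np.nonzero(d[165:325,180:330]); print(len(ys), xs.min()+180,xs.max()+180,ys.min()+165,ys.max()+165)
# lowest light-gray pad pixel
for im in (a,b):
    im=im.astype(int); g=(np.ptp(im,axis=2)<25)&(im.mean(2)>70)&(im.mean(2)<200)
    g[:, :268]=0; g[:,290:]=0; g[:232]=0; g[262:]=0
    ys,xs=np.nonzero(g); print(ys.max(),xs[ys==ys.max()])
```

```text
[ 0.2654625   0.50904594 -0.55019125  1.9295078   0.36247117  0.80184526
 -0.33021514] [-2.11729790e-02 -4.56041479e+01 -6.69507220e+00 -1.93000567e+01
  1.56070513e-02 -1.68623513e-02 -5.94543235e-03] [-0.28769493  0.36330035  0.28488586]
769 197 307 165 323
252 [277 278 279]
254 [277 278 279]
```

Call:
apply_moves:
  xyz:
    - [0, 0, 0.005]
    - [0, 0, 0]
  rot:
    - [0, 0, 0]
    - [0, 0, 0]
  gripper: [1, 1]

```text
time: 12.8
eef_pos: [0.5387, 0.0593, 0.096]
tcp_rot: [-2.044, -2.386, 0.0]
force: [0.1, 0.5, -0.2]
width: -0.001
grip_force: 0.0
```

Call:
apply_moves:
  xyz:
    - [0, 0, 0.005]
    - [0, 0, 0]
  rot:
    - [0, 0, 0]
    - [0, 0, 0]
  gripper: [1, 1]

```text
time: 13.0
eef_pos: [0.5387, 0.0593, 0.0949]
tcp_rot: [-2.044, -2.386, 0.0]
force: [0.3, -0.1, -0.2]
width: -0.001
grip_force: 0.0
```

Call:
apply_moves:
  xyz:
    - [0, 0, 0.005]
    - [0, 0, 0]
  rot:
    - [0, 0, 0]
    - [0, 0, 0]
  gripper: [1, 1]

```text
time: 13.2
eef_pos: [0.5387, 0.0593, 0.0939]
tcp_rot: [-2.044, -2.386, 0.0]
force: [-0.4, 0.7, 0.3]
width: -0.001
grip_force: 0.0
```

Call:
apply_moves:
  xyz:
    - [0, 0, 0.006]
    - [0, 0, 0]
  rot:
    - [0, 0, 0]
    - [0, 0, 0]
  gripper: [1, 1]

```text
time: 13.4
eef_pos: [0.5386, 0.0593, 0.0927]
tcp_rot: [-2.044, -2.386, 0.0]
force: [-0.5, 1.0, -0.7]
width: -0.002
grip_force: 0.0
```

Call:
apply_moves:
  xyz:
    - [0, 0, 0.006]
    - [0, 0, 0]
  rot:
    - [0, 0, 0]
    - [0, 0, 0]
  gripper: [1, 1]

```text
time: 13.6
eef_pos: [0.5387, 0.0593, 0.0915]
tcp_rot: [-2.044, -2.386, 0.0]
force: [-0.7, 0.6, -0.2]
width: 0.004
grip_force: 0.0
```

Run:
```python
from h import *
s=arm.state(); b=arm.get_image("scene"); p=np.array(s["eef_pos"]); print(s["force"],proj(arm.camera_model("scene"),p))
im=b.astype(int); g=(np.ptp(im,axis=2)<25)&(im.mean(2)>70)&(im.mean(2)<200)
g[:, :268]=0; g[:,290:]=0; g[:232]=0; g[265:]=0
ys,xs=np.nonzero(g); print(ys.max(),xs[ys==ys.max()])
```

```text
[-0.74579984  0.58670501 -0.20572542] [[277.02960435 258.90420466]]
256 [278 279]
```

Call:
apply_moves:
  xyz:
    - [0, 0, -0.2]
    - [0, 0, -0.2]
    - [0.2, 0, -0.1]
    - [0.2, 0, 0]
    - [0.2, 0, 0]
  rot:
    - [0, 0, 0]
    - [0, 0, 0]
    - [0, 0, 0]
    - [0, 0, 0]
    - [0, 0, 0]
  gripper: [1, 1, 1, 1, 1]

```text
time: 14.15
eef_pos: [0.5207, 0.1789, 0.1929]
tcp_rot: [2.045, 2.383, 0.003]
force: [0.6, 0.2, -0.4]
width: 0.004
grip_force: 0.0
```

Call:
apply_moves:
  xyz:
    - [0.24, 0, 0]
    - [0.24, 0, 0]
    - [0.24, 0, 0]
    - [0.24, 0, 0]
    - [0.24, 0, 0]
  rot:
    - [0, 0, 0]
    - [0, 0, 0]
    - [0, 0, 0]
    - [0, 0, 0]
    - [0, 0, 0]
  gripper: [1, 1, 1, 1, 1]

```text
time: 14.65
eef_pos: [0.4832, 0.4167, 0.1916]
tcp_rot: [2.044, 2.385, -0.0]
force: [1.3, -0.0, 0.2]
width: 0.003
grip_force: 0.0
```

Call:
apply_moves:
  xyz:
    - [0.24, 0, 0]
    - [0, 0, 0]
  rot:
    - [0, 0, 0]
    - [0, 0, 0]
  gripper: [0, 0]

```text
time: 14.85
eef_pos: [0.471, 0.4705, 0.1917]
tcp_rot: [-2.028, -2.391, -0.004]
force: [-0.4, 0.8, 0.2]
width: 0.335
grip_force: 0.0
```

```bash
cat > sil.py <<'E'
from h import *
from scipy.optimize import least_squares
def box(p,L,W,z0,z1,r=.022):
    # p: x,y,yaw,dz,pitch(rise of +x end per m), roll
    a=np.concatenate([np.linspace(k*np.pi/2,(k+1)*np.pi/2,7) for k in range(4)])
    sx=np.repeat([1,-1,-1,1],7);sy=np.repeat([1,1,-1,-1],7)
    o=np.c_[sx*(L/2-r)+r*np.cos(a),sy*(W/2-r)+r*np.sin(a)]
    P=np.vstack([np.c_[o,np.full(28,z)] for z in (z0,z1)])
    Rr=R.from_euler('ZYX',[p[2],-p[4],p[5]]).as_matrix()
    return P@Rr.T+[p[0],p[1],.095+p[3]]
def resid(p,obs):
    out=[]
    for cm,c in obs:
        h=cv2.convexHull(proj(cm,box(p,.206,.146,0,.012)).astype(np.float32))
        out+=[cv2.pointPolygonTest(h,(float(x),float(y)),True) for x,y in c]
    return np.array(out)
def wood(im,roi):
    b,g,r=[im[...,i].astype(int) for i in range(3)]
    m=((r-b>45)&(g<.72*r)).astype(np.uint8)
    k=np.zeros_like(m); x0,y0,x1,y1=roi; k[y0:y1,x0:x1]=m[y0:y1,x0:x1]
    k=cv2.morphologyEx(k,cv2.MORPH_CLOSE,np.ones((3,3),np.uint8))
    return max(cv2.findContours(k,0,cv2.CHAIN_APPROX_NONE)[0],key=cv2.contourArea)[:,0,:]
E
python3 - <<'E'
from sil import *
print(arm.state()["eef_pos"])
obs=[]
for c in ("top","scene"):
    im=arm.get_image(c); cv2.imwrite(f"pics/{c}9.png",im); cm=arm.camera_model(c)
    d=arm.trace(c,"lid")[0]; k=max(cv2.findContours(d["mask"].astype(np.uint8),0,1)[0],key=cv2.contourArea)[:,0,:]
    w=wood(im,(200,220,345,320) if c=="top" else (165,155,330,320))
    print(c,d["confidence"],cv2.boundingRect(k),cv2.boundingRect(w),cv2.contourArea(k),cv2.contourArea(w))
    obs.append((cm,w))
p0=[.527,.13,1.72,0,0,0]
for o in (obs,obs[1:]):
    r=least_squares(resid,p0,args=(o,),loss='soft_l1',x_scale=[.01,.01,.02,.005,.02,.02],diff_step=1e-3); print(r.x.round(4),np.abs(r.fun).mean())
E
```

```text
[0.47096967 0.4704989  0.19173778]
top 0.55 (236, 233, 93, 73) (236, 234, 94, 72) 5108.5 5172.5
scene 0.93 (194, 188, 121, 96) (194, 188, 120, 96) 6731.0 6634.0
[ 0.5313  0.1315  1.7113 -0.0022 -0.0409  0.0681] 0.8492379935467902
[ 5.4300e-01  1.5340e-01  1.7186e+00 -3.0300e-02 -1.2000e-03  1.2000e-02] 0.27529250272729333
```

Run:
```python
from sil import *
for tag in ("9",):
    obs=[]
    for c,roi in (("top",(200,220,345,320)),("scene",(165,155,330,320))):
        obs.append((arm.camera_model(c),wood(cv2.imread(f"pics/{c}{tag}.png"),roi)))
    def f(q,dz,pit,rol):
        p=[q[0],q[1],q[2],dz,pit,rol]; out=[]
        for i,(cm,c) in enumerate(obs):
            cc=c-np.array([q[3],q[4]])*(i==1)   # scene pixel shift free
            out.append(resid(p,[(cm,cc)]))
        return np.concatenate(out)
    for dz,pit,rol in [(0,0,0),(.004,.04,0),(.008,0,0),(.004,-.04,0),(.004,0,.05),(.004,0,-.05),(0,.02,0),(0,-.02,0),(0,0,.02),(0,0,-.02)]:
        r=least_squares(f,[.53,.13,1.715,0,0],args=(dz,pit,rol),loss='soft_l1',x_scale=[.01,.01,.02,1,1],diff_step=1e-3)
        print(dz,pit,rol,round(np.sqrt((r.fun**2).mean()),3),round(r.cost,1),r.x.round(4))
```

```text
0 0 0 1.555 409.4 [0.5305 0.1313 1.717  0.     0.    ]
0.004 0.04 0 2.166 595.3 [0.5297 0.131  1.7242 0.     0.    ]
0.008 0 0 2.053 578.4 [0.5291 0.1279 1.7141 0.     0.    ]
0.004 -0.04 0 1.501 387.9 [0.5299 0.1284 1.7095 0.     0.    ]
0.004 0 0.05 1.548 375.5 [0.5295 0.1295 1.7219 0.     0.    ]
0.004 0 -0.05 2.01 582.6 [0.5299 0.1296 1.7031 0.     0.    ]
0 0.02 0 1.745 473.4 [0.5305 0.1317 1.7214 0.     0.    ]
0 -0.02 0 1.397 349.7 [0.5306 0.1307 1.7124 0.     0.    ]
0 0 0.02 1.459 368.4 [0.5305 0.1312 1.7188 0.     0.    ]
0 0 -0.02 1.658 449.9 [0.5305 0.1312 1.7134 0.     0.    ]
```

Run:
```python
from sil import *
obs=[]
for c,roi in (("top",(200,220,345,320)),("scene",(165,155,330,320))):
    obs.append((arm.camera_model(c),wood(cv2.imread(f"pics/{c}9.png"),roi)))
def f(q,dz,pit,rol):
    p=[q[0]*.1,q[1]*.1,q[2],dz,pit,rol]
    return np.concatenate([resid(p,[(cm,c-(q[3:5]-5)*i)]) for i,(cm,c) in enumerate(obs)])
def run(*a):
    r=least_squares(f,[5.3,1.3,1.715,5,5],args=a,loss='soft_l1',diff_step=1e-4); return r
for a in [(0,0,0),(.004,.04,0),(.008,0,0),(.004,-.04,0),(.004,0,.05),(.004,0,-.05),(0,.02,0),(0,-.02,0),(0,0,.02),(0,0,-.02)]:
    r=run(*a); print(a,round(np.sqrt((r.fun**2).mean()),3),round(r.cost,1),r.x.round(3))
```

```text
(0, 0, 0) 1.491 398.0 [5.298 1.321 1.714 6.477 5.3  ]
(0.004, 0.04, 0) 2.03 586.6 [5.294 1.322 1.726 6.149 5.995]
(0.008, 0, 0) 1.735 503.1 [5.29  1.321 1.712 7.232 7.951]
(0.004, -0.04, 0) 1.34 328.4 [5.293 1.316 1.707 6.915 6.472]
(0.004, 0, 0.05) 1.392 343.9 [5.292 1.32  1.719 6.766 6.569]
(0.004, 0, -0.05) 1.876 548.8 [5.294 1.321 1.704 6.951 6.529]
(0, 0.02, 0) 1.681 466.2 [5.298 1.322 1.719 6.294 5.147]
(0, -0.02, 0) 1.332 333.0 [5.298 1.32  1.711 6.551 5.317]
(0, 0, 0.02) 1.392 356.3 [5.297 1.321 1.718 6.456 5.307]
(0, 0, -0.02) 1.595 438.6 [5.299 1.321 1.711 6.46  5.317]
```

Run:
```python
import sil
from sil import *
obs=[]
for c,roi in (("top",(200,220,345,320)),("scene",(165,155,330,320))):
    obs.append((arm.camera_model(c),wood(cv2.imread(f"pics/{c}9.png"),roi)))
ob=sil.box
def f(q,a):
    sil.box=lambda p,L,W,z0,z1:ob(p,L,W,z0,z1,r=q[5]*.01)
    p=[q[0]*.1,q[1]*.1,q[2],*a]
    return np.concatenate([resid(p,[(cm,c-(q[3:5]-5)*i)]) for i,(cm,c) in enumerate(obs)])
for a in [(0,0,0),(0,-.02,0),(0,.02,0),(.004,.04,0),(.004,-.04,0),(.008,0,0),(0,0,.02),(0,0,-.02),(-.005,0,0)]:
    r=least_squares(f,[5.3,1.3,1.715,5,5,3],args=(a,),loss='soft_l1',diff_step=1e-4); n=len(obs[0][1])
    print(a,round(r.cost,1),r.x.round(3),"top",np.sqrt((r.fun[:n]**2).mean()).round(2),"scene",np.sqrt((r.fun[n:]**2).mean()).round(2))
    if a==(0,0,0):
        for i,(cm,c) in enumerate(obs):
            e=r.fun[:n] if i==0 else r.fun[n:]; ang=np.degrees(np.arctan2(*(c-c.mean(0)).T[::-1]))%360
            print([(s,e[(ang>=s)&(ang<s+30)].mean().round(1)) for s in range(0,360,30)])
```

```text
(0, 0, 0) 256.4 [5.295 1.316 1.723 6.541 5.194 3.589] top 0.97 scene 1.29
[(0, np.float64(0.0)), (30, np.float64(0.7)), (60, np.float64(0.9)), (90, np.float64(1.0)), (120, np.float64(0.3)), (150, np.float64(1.1)), (180, np.float64(0.5)), (210, np.float64(1.0)), (240, np.float64(1.2)), (270, np.float64(1.3)), (300, np.float64(0.3)), (330, np.float64(0.8))]
[(0, np.float64(0.4)), (30, np.float64(1.5)), (60, np.float64(0.7)), (90, np.float64(1.0)), (120, np.float64(1.3)), (150, np.float64(1.5)), (180, np.float64(0.4)), (210, np.float64(1.6)), (240, np.float64(0.8)), (270, np.float64(1.2)), (300, np.float64(1.4)), (330, np.float64(1.5))]
(0, -0.02, 0) 214.0 [5.295 1.315 1.716 6.509 5.157 3.434] top 0.95 scene 1.1
(0, 0.02, 0) 307.2 [5.295 1.318 1.731 6.653 5.252 3.756] top 1.0 scene 1.53
(0.004, 0.04, 0) 392.7 [5.29  1.316 1.739 6.973 6.49  3.99 ] top 1.14 scene 1.86
(0.004, -0.04, 0) 222.3 [5.29  1.312 1.71  6.834 6.343 3.373] top 1.05 scene 1.07
(0.008, 0, 0) 323.8 [5.285 1.312 1.724 7.218 7.707 3.813] top 1.19 scene 1.43
(0, 0, 0.02) 225.1 [5.295 1.316 1.722 6.474 5.187 3.519] top 0.94 scene 1.16
(0, 0, -0.02) 291.3 [5.295 1.317 1.723 6.58  5.18  3.659] top 0.99 scene 1.44
(-0.005, 0, 0) 217.7 [5.301 1.319 1.723 6.109 3.644 3.459] top 0.83 scene 1.2
```

Call:
apply_moves:
  xyz:
    - [-0.22, 0, 0]
    - [-0.22, 0, 0]
    - [-0.22, 0, 0]
    - [-0.22, 0, 0]
    - [-0.22, 0, 0]
  rot:
    - [0, 0, 0]
    - [0, 0, 0]
    - [0, 0, 0]
    - [0, 0, 0]
    - [0, 0, 0]
  gripper: [1, 1, 1, 1, 1]

```text
time: 15.55
eef_pos: [0.5106, 0.2408, 0.1918]
tcp_rot: [2.047, 2.381, -0.001]
force: [0.7, -0.6, 0.7]
width: 0.002
grip_force: 0.0
```

Call:
apply_moves:
  xyz:
    - [-0.2, 0, 0]
    - [0, 0, 0.2]
    - [0, 0, 0.2]
    - [0, 0, 0]
    - [0, 0, 0]
  rot:
    - [0, 0, 0]
    - [0, 0, 0]
    - [0, 0, 0]
    - [0, 0, 0]
    - [0, 0, 0]
  gripper: [1, 1, 1, 1, 1]

```text
time: 16.05
eef_pos: [0.5163, 0.2046, 0.1122]
tcp_rot: [-2.046, -2.384, 0.001]
force: [1.1, 0.8, 0.1]
width: -0.003
grip_force: 0.0
```

Run:
```python
from h import *
s=arm.state(); M=Rm(s["tcp_rot"]); p=np.array(s["eef_pos"]); print(p,s["force"],s["width"])
u=np.array([-.149,.989]); print("along tub",(p[:2]-[.528,.13])@u)
im=arm.get_image("scene"); cv2.imwrite("pics/scene10.png",im); w=arm.get_image("wrist"); cv2.imwrite("pics/wr10.png",w)
cw=arm.camera_model("wrist")
# pad tip pixels in wrist: grayish bright rows near u=322
g=w[:,300:345].astype(int); gray=(np.ptp(g,axis=2)<18)
print([(v,int(gray[v].sum()),int(g[v].mean())) for v in range(270,345,4)])
for o in (0,-.008,-.016): print(o,[proj(cw,p+M@[x,0,o])[0].round(0).tolist() for x in (-.011,.011)])
```

```text
[0.51625483 0.2045597  0.11217316] [1.06567968 0.75448394 0.06122757] -0.0029961009490684183
along tub 0.0754895764541935
[(270, 0, 41), (274, 0, 41), (278, 0, 41), (282, 0, 41), (286, 0, 41), (290, 0, 41), (294, 36, 47), (298, 37, 48), (302, 38, 48), (306, 45, 46), (310, 45, 45), (314, 45, 45), (318, 45, 46), (322, 45, 46), (326, 45, 46), (330, 45, 46), (334, 45, 46), (338, 45, 46), (342, 45, 49)]
0 [[320.0, 317.0], [320.0, 270.0]]
-0.008 [[320.0, 326.0], [320.0, 277.0]]
-0.016 [[320.0, 336.0], [320.0, 286.0]]
```

Call:
apply_moves:
  xyz:
    - [0, 0, 0.05]
    - [0, 0, 0.03]
    - [0, 0, 0]
  rot:
    - [0, 0, 0]
    - [0, 0, 0]
    - [0, 0, 0]
  gripper: [1, 1, 1]

```text
time: 16.45
eef_pos: [0.5155, 0.2054, 0.0951]
tcp_rot: [-2.043, -2.386, 0.002]
force: [0.2, 0.4, -0.0]
width: -0.001
grip_force: 0.0
```

Call:
apply_moves:
  xyz:
    - [0, 0, 0.01]
    - [0, 0, 0]
  rot:
    - [0, 0, 0]
    - [0, 0, 0]
  gripper: [1, 1]

```text
time: 16.65
eef_pos: [0.516, 0.2057, 0.0936]
tcp_rot: [-2.044, -2.386, 0.0]
force: [-0.2, -0.8, 0.1]
width: -0.005
grip_force: 0.0
```

Call:
apply_moves:
  xyz:
    - [0, 0, 0.01]
    - [0, 0, 0]
  rot:
    - [0, 0, 0]
    - [0, 0, 0]
  gripper: [1, 1]

```text
time: 16.85
eef_pos: [0.516, 0.2055, 0.0915]
tcp_rot: [-2.044, -2.386, 0.0]
force: [-0.9, 0.2, -0.8]
width: -0.0
grip_force: 0.0
```

Call:
apply_moves:
  xyz:
    - [0, 0, 0.008]
    - [0, 0, 0]
  rot:
    - [0, 0, 0]
    - [0, 0, 0]
  gripper: [1, 1]

```text
time: 17.05
eef_pos: [0.516, 0.2055, 0.0899]
tcp_rot: [-2.044, -2.386, 0.0]
force: [0.8, -0.7, -0.1]
width: 0.002
grip_force: 0.0
```

Call:
apply_moves:
  xyz:
    - [0, 0, 0.008]
    - [0, 0, 0]
  rot:
    - [0, 0, 0]
    - [0, 0, 0]
  gripper: [1, 1]

```text
time: 17.25
eef_pos: [0.516, 0.2055, 0.0883]
tcp_rot: [-2.044, -2.386, 0.001]
force: [0.3, 0.7, -0.1]
width: 0.0
grip_force: 0.0
```

Call:
apply_moves:
  xyz:
    - [0, 0, 0.008]
    - [0, 0, 0]
  rot:
    - [0, 0, 0]
    - [0, 0, 0]
  gripper: [1, 1]

```text
time: 17.45
eef_pos: [0.516, 0.2055, 0.0867]
tcp_rot: [-2.044, -2.386, 0.0]
force: [-0.6, 0.2, 0.4]
width: -0.001
grip_force: 0.0
```

Call:
apply_moves:
  xyz:
    - [0, 0, 0.008]
    - [0, 0, 0]
  rot:
    - [0, 0, 0]
    - [0, 0, 0]
  gripper: [1, 1]

```text
time: 17.65
eef_pos: [0.5161, 0.2056, 0.0863]
tcp_rot: [2.043, 2.385, -0.001]
force: [-2.8, -1.2, 9.1]
width: 0.002
grip_force: 4.4
```

Call:
apply_moves:
  xyz:
    - [0, 0, -0.1]
    - [-0.18, 0, 0]
    - [-0.18, 0, 0]
    - [-0.18, 0, 0]
    - [-0.18, 0, 0]
  rot:
    - [0, 0, 0]
    - [0, 0, 0]
    - [0, 0, 0]
    - [0, 0, 0]
    - [0, 0, 0]
  gripper: [1, 1, 1, 1, 1]

```text
time: 18.15
eef_pos: [0.5383, 0.0619, 0.1053]
tcp_rot: [2.043, 2.386, 0.0]
force: [0.6, -0.3, 0.2]
width: 0.002
grip_force: 0.0
```

Call:
apply_moves:
  xyz:
    - [0, 0, 0.05]
    - [0, 0, 0.015]
    - [0, 0, 0]
  rot:
    - [0, 0, 0]
    - [0, 0, 0]
    - [0, 0, 0]
  gripper: [1, 1, 1]

```text
time: 18.45
eef_pos: [0.5375, 0.0645, 0.0918]
tcp_rot: [-2.041, -2.386, 0.0]
force: [-0.7, -0.2, -0.3]
width: -0.001
grip_force: 0.0
```

Call:
apply_moves:
  xyz:
    - [0, 0, 0.008]
    - [0, 0, 0]
  rot:
    - [0, 0, 0]
    - [0, 0, 0]
  gripper: [1, 1]

```text
time: 18.65
eef_pos: [0.538, 0.0646, 0.0907]
tcp_rot: [-2.041, -2.388, -0.0]
force: [-0.6, -0.0, 0.3]
width: -0.002
grip_force: 0.0
```

Call:
apply_moves:
  xyz:
    - [0, 0, 0.008]
    - [0, 0, 0]
  rot:
    - [0, 0, 0]
    - [0, 0, 0]
  gripper: [1, 1]

```text
time: 18.85
eef_pos: [0.5381, 0.0637, 0.089]
tcp_rot: [-2.043, -2.386, 0.0]
force: [0.1, -0.1, -0.3]
width: 0.003
grip_force: 0.0
```

Call:
apply_moves:
  xyz:
    - [0, 0, 0.008]
    - [0, 0, 0]
  rot:
    - [0, 0, 0]
    - [0, 0, 0]
  gripper: [1, 1]

```text
time: 19.05
eef_pos: [0.538, 0.0633, 0.0873]
tcp_rot: [-2.044, -2.386, 0.0]
force: [0.6, 0.0, -0.4]
width: 0.003
grip_force: 0.0
```

Call:
apply_moves:
  xyz:
    - [0, 0, 0.006]
    - [0, 0, 0]
  rot:
    - [0, 0, 0]
    - [0, 0, 0]
  gripper: [1, 1]

```text
time: 19.25
eef_pos: [0.5382, 0.0633, 0.0863]
tcp_rot: [2.044, 2.386, 0.0]
force: [-0.4, -1.3, 0.9]
width: -0.001
grip_force: 0.6
```

Call:
apply_moves:
  xyz:
    - [0, 0, -0.1]
    - [0.18, 0.12, 0]
    - [0.18, 0.12, 0]
    - [0, 0, 0.05]
    - [0, 0, 0.03]
  rot:
    - [0, 0, 0]
    - [0, 0, 0]
    - [0, 0, 0]
    - [0, 0, 0]
    - [0, 0, 0]
  gripper: [1, 1, 1, 1, 1]

```text
time: 19.75
eef_pos: [0.5741, 0.1428, 0.0894]
tcp_rot: [-2.041, -2.387, 0.001]
force: [-0.5, -0.3, -0.2]
width: 0.001
grip_force: 0.0
```

Call:
apply_moves:
  xyz:
    - [0, 0, 0]
    - [0, 0, 0.008]
    - [0, 0, 0]
  rot:
    - [0, 0, 0]
    - [0, 0, 0]
    - [0, 0, 0]
  gripper: [1, 1, 1]

```text
time: 20.05
eef_pos: [0.5745, 0.1405, 0.0886]
tcp_rot: [2.046, 2.384, -0.001]
force: [-0.5, -0.1, 0.3]
width: 0.001
grip_force: 0.0
```

Call:
apply_moves:
  xyz:
    - [0, 0, 0.006]
    - [0, 0, 0]
  rot:
    - [0, 0, 0]
    - [0, 0, 0]
  gripper: [1, 1]

```text
time: 20.25
eef_pos: [0.5746, 0.1413, 0.0876]
tcp_rot: [2.045, 2.385, 0.0]
force: [0.2, 0.6, -0.8]
width: -0.0
grip_force: 0.0
```

Call:
apply_moves:
  xyz:
    - [0, 0, 0.007]
    - [0, 0, 0]
  rot:
    - [0, 0, 0]
    - [0, 0, 0]
  gripper: [1, 1]

```text
time: 20.45
eef_pos: [0.5748, 0.1417, 0.0864]
tcp_rot: [2.044, 2.385, 0.0]
force: [-0.7, -1.4, 1.4]
width: -0.002
grip_force: 1.2
```

Call:
apply_moves:
  xyz:
    - [0, 0, -0.2]
    - [0, 0, -0.2]
    - [0, 0, -0.2]
    - [0, 0, 0]
    - [0, 0, 0]
  rot:
    - [0, 0, 0]
    - [0, 0, 0]
    - [0, 0, 0]
    - [0, 0, 0]
    - [0, 0, 0]
  gripper: [1, 1, 1, 1, 1]

```text
time: 20.95
eef_pos: [0.5749, 0.1418, 0.2069]
tcp_rot: [2.043, 2.384, 0.002]
force: [-1.1, 0.0, -0.9]
width: -0.004
grip_force: 0.0
```

Run:
```python
from plant import arm
print(arm.state()["eef_pos"],arm.close_job())
```

```text
the job is handed in; nothing more can be done
[0.57492419 0.14178925 0.20688613] None
```

The lid is back on the big tub and appears shut: light touches at both ends and along one long side found its top at the same height (within about 1 mm). The job was handed in at about 21 s with the arm clear; no verdict came back. The tub stayed within a few mm, and I made no contact with the other things.

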